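Re-zero the seed mill and set its grind

ROBOT

A 6-joint arm with a two-finger parallel gripper is mounted at the origin on the work surface. World frame = base frame: x ahead of the robot, y to its left, z up, the work surface at z = 0. Lengths are in m, angles in rad, forces in N, time in s.
With the tool pointing down it reaches from about 0.325 to 0.925 m from the base axis. Payload 3.1 kg.
Tool frame: the origin (TCP) lies at the very end of the fingers, on their centre line; the grasp point (between the pads) lies 19 mm behind it (r.pinch_z is the distance from the TCP to the grasp point, in m); z points along the fingers, y is the line along which they close (so a half turn about z gives the same grasp; the last joint's range is limited). The gripper opens to 85 mm and grips with 20 to 120 N. Pads are 22 mm wide; open, the fingers measure 114 mm over their backs; the gripper's body (76 mm by 85 mm) begins 54 mm behind the grasp point. The pads swing forward as they close: fully open they stand 13 mm farther back than shut.
Start: joints at [1.061, 0.217, 1.613, -0, 1.311, -0.112], TCP at [0.242, 0.576, 0.231] pointing down, gripper open.
Joint ranges: [-2.75, 2.75], [-0.78, 2.1], [0.31, 2.55], [-1.13, 4.27], [0.13, 2.63], [-2.58, 2.58]. Speed limits (rad/s): [2.79, 2.79, 3.14, 3.14, 3.14, 3.14].

INTERFACE

Orientations are given as a unit quaternion [x, y, z, w].
In Python, from station import read_state, read_camera, camera_info, workorder, r gives the robot as it stands.
- The arm moves only by the tool arm_command, never from a script. Its argument "commands" is a list of rows, each an object of numbers: "tx", "ty", "tz": the shift along the tool's x, y, z as a fraction of full scale; "wx", "wy", "wz": the turn, a rotation vector about the tool's x, y, z as a fraction of full scale; "hand": the opening, from -1 (shut) to 1 (fully open). In form: [{"tx": .., "ty": .., "tz": .., "wx": .., "wy": .., "wz": .., "hand": ..}, ...]. A call has 1 to 12 rows; each row shifts and turns the commanded pose from where the row before left it, along the tool's axes as they then stand; what a row does not reach is not made up. Full scale, the value 1, is 0.25 m for a shift and pi rad for a turn. A row lasts 1/8 s, in which the tool goes at most 62.5 mm and 10.7 degrees, less where a joint would pass 70% of its speed; a pose out of reach is approached as far as the arm can. A call with a number of a shift or a turn outside -1 to 1 is refused whole. A call with a gripper value outside its range is refused whole. The fingers move at their own pace and stop on an object; "force" is the grip in N (left out, the last holds). Time passes only in rows, so rows that do not move let the fingers close. It gives the time, the measured TCP pose, the force, the opening and the grip force at its end, in the units of the state.
- read_state(): the state, without advancing time (a new reading comes with each control period).
- read_camera(name): name is "side" or "top"; returns the picture (420x560x3 uint8, red, green, blue); there is no depth.
- camera_info(name): a dict with "intrinsics" (3x3 intrinsics, pixels), "view" (4x4, takes a point from world to camera coordinates). Camera axes: x right, y down, z forward; pixel columns grow to the right and rows downward; lengths in m; the calibration is good to about 2 mm. A picture is of the moment at which its call begins. camera_info takes no time and is no camera call.
- workorder.job_done(): hands the job in; it is judged then, once.
The state is a dict: "time_s": time; "qpos": joint angles; "joint_vel": joint speeds; "effort": joint torques, N m; "position": TCP position; "tool_rot": TCP orientation; "wrist_force": force on the tool from outside, world axes, zero at the start; "wrist_torque": the same for the moment, N m; "finger_gap": finger opening in m; "grip_force": force on a finger pad.
Only numpy, scipy, OpenCV 4.12 (cv2) and the standard library are available. Lean on these libraries where they do the work, as an engineer would, in place of code of your own. Each camera call takes 0.05 s, during which the arm holds its last target. There are 200 camera calls.

TASK

Set up the bakery's seed mill: turn its black dial clockwise (seen from above) until it comes up hard against its stop, then turn it back anticlockwise by exactly five clicks and leave it resting there. Then push the red power switch all the way over to on, and leave the other things on the worktop alone.

Things in the scene. Friction and masses are not known exactly. Their poses are not given: they have to be found in the camera images.
- mill: Seed mill, fixed: white housing 280 (x) by 360 (y) mm, steel deck 110 mm above the worktop. Origin: centre of its underside; x to its rear, y to its left, z up. Dial axis at x -50, y 0; switch block (70 by 50, 25 mm tall) at x -50, y -130; clear hopper (116 mm across, top 256 mm above the worktop) at x 80, y 125; spout on the left side.
- dial (a point): Grip point of the black dial, on its vertical axis, 137 mm above the worktop. Grip bar: 54 mm long (this point's x), 14 mm thick (its y), up to 154 mm above the worktop, over a round skirt 72 mm across whose top is at 122 mm. The bar's white line lies on its -x half. The point turns with the dial.
- dial_knob: The same dial, origin on its axis under the skirt. 15 clicks a turn, 24 degrees each (skirt dots are one click apart); let go between clicks it springs (up to 0.2 N m) into the nearest. Clockwise from above closes. It stops hard, as the stones touch, at click zero; worn stones: the stop is at no known direction. Starts 3 to 6 clicks open, opens to 9.
- stone_fixed (a point): Point on the fixed stone, inside the mill on the dial's axis, 50 mm above the worktop, not visible; axes as the mill's.
- stone_moving (a point): Point on the moving stone, inside near the dial's axis, not visible; the dial is an eccentric that carries it. At the stop it lies exactly on the fixed stone's point; with the dial n clicks open it lies 0.8 mm x sin(12 degrees x n) from it (0.69 mm at five clicks): far less than pose readings can show.
- switch (a joint): Power switch, a toggle lever swinging about the mill's y axis: 0 = off, leaning 0.5 rad from upright to the mill's front; 1.0 = fully on, at its end, leaning 0.5 rad to the rear. It starts at 0 to 0.2 and stays where it is left (friction 0.06 N m). Pivot 132 mm above the worktop at mill x -50, y -130 mm.
- switch_tip (a point): Centre of the red ball (26 mm across) at the end of the switch lever, 45 mm from its pivot.
- catch_cup: Steel cup, 64 mm across, 60 mm tall, under the mill's spout; origin under its centre. Leave alone.
- seed_jar: Small amber jar, 44 mm across, 55 mm tall, standing on the mill's deck behind the switch; origin under its centre. Leave alone.
- cleaner: Green bottle, 70 mm across, 200 mm tall, on the right; origin under its centre. Leave alone.
- honey_jar: Amber jar with a brass cap, 72 mm across, 90 mm tall, on the right; origin under its centre. Leave alone.
- bowl: White bowl, 150 mm across, 55 mm tall, on the left; origin under its centre. Leave alone.
- mill_brush: Wooden brush lying on the right, near the robot. Leave alone.
- scoop: Steel spoon lying on the left. Leave alone.

How it is judged:
By the outcome, as a careful person would: the job done as asked, in the order asked, and still so for the second after the job is handed in, with the robot touching nothing.
It also fails if it takes over 72 s, if anything falls off the work surface, if the arm or the gripper's body presses on something with over 40 N, if the wrist force passes 120 N, or if a joint passes its speed limit or range.

## Working session

There is one attempt and no reset: what is moved stays moved. The work goes in short steps, Python scripts to look and compute and a tool call to move; the robot and the scene stay as the last step left them, time stands still between calls to the robot, and variables do not carry over. Pictures are saved under pics/ and viewed, at most 10 in all, crops included, and the job is handed in when it is done.

Besides the shell and the picture viewer there is one more tool, called after "Request:" by a JSON object that holds its "op" and its "data". arm_command: Moves the arm, as the interface text tells. Shift numbers are shares of 0.25 m and turn numbers shares of pi rad, none past 1 either way. Its arguments: {"type":"object","properties":{"commands":{"type":"array","items":{"type":"object","properties":{"tx":{"type":"number"},"ty":{"type":"number"},"tz":{"type":"number"},"wx":{"type":"number"},"wy":{"type":"number"},"wz":{"type":"number"},"hand":{"type":"number"}}}},"force":{"type":"number"}},"required":["commands"]}

```bash
ls; mkdir -p pics; python3 - <<'E'
from station import read_state, read_camera, camera_info, r
import cv2
for n in ("top","side"):
    im=read_camera(n); cv2.imwrite(f"pics/{n}0.png",im[:,:,::-1])
    c=camera_info(n); print(n,c["intrinsics"],c["view"])
s=read_state(); print(s, r.pinch_z)
E
```

```text
pics
top [[385.47055446   0.         282.93951346]
 [  0.         385.47055446 203.6269829 ]
 [  0.           0.           1.        ]] [[ 0.02656778 -0.99964562 -0.00166701 -0.02528666]
 [-0.98873131 -0.02603187 -0.14742027  0.53646197]
 [ 0.14732464  0.00556486 -0.98907254  1.25645199]
 [ 0.          0.          0.          1.        ]]
side [[397.55471886   0.         276.50907803]
 [  0.         397.55471886 205.38557502]
 [  0.           0.           1.        ]] [[-0.99325231 -0.11567469 -0.00831905  0.50958481]
 [-0.06993333  0.65462297 -0.75271382  0.1458168 ]
 [ 0.09251578 -0.74705297 -0.6582953   1.04514964]
 [ 0.          0.          0.          1.        ]]
{'time_s': 0.1, 'qpos': array([ 1.06081350e+00,  2.17690453e-01,  1.61482077e+00, -5.38507175e-06,
        1.31132740e+00, -1.12236905e-01]), 'joint_vel': array([-1.04283416e-03, -2.84790510e-03, -3.36053180e-03,  6.44684695e-05,
       -7.36781955e-04,  1.70610993e-03]), 'effort': array([-9.28411600e-05, -3.98077333e+01, -3.04972136e+01, -2.77310792e-04,
        4.32190005e-03,  5.15480599e-05]), 'position': array([0.24171542, 0.57553865, 0.230067  ]), 'tool_rot': array([ 1.97563825e-01,  9.80289383e-01, -1.06987038e-03, -3.41285805e-04]), 'wrist_force': array([-0.2275165 ,  0.21304457, -0.03798066]), 'wrist_torque': array([-0.03298457, -0.00725924,  0.00570625]), 'grip_force': 0.0, 'finger_gap': 0.08523664137961218} 0.0187
```

View pics/top0.png

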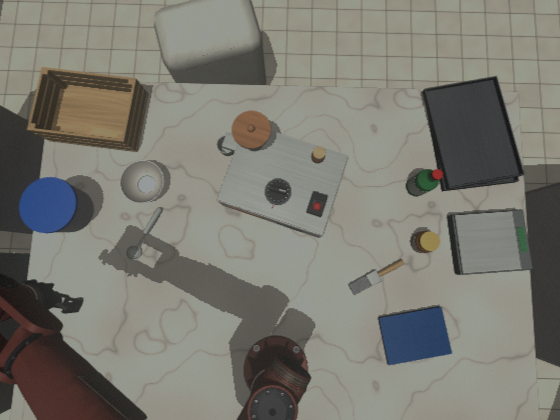

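View pics/side0.png

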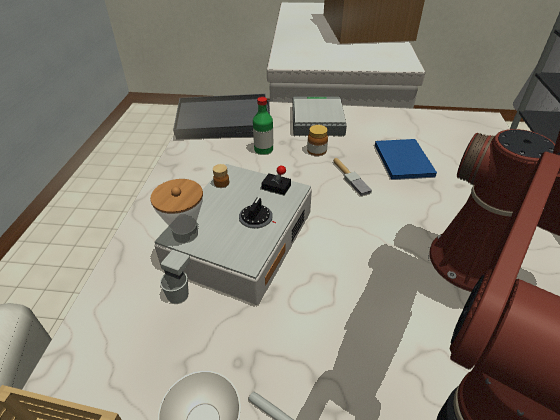

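The top view shows the dial at about (278,191), the switch block at (317,205), the red ball near (317,206), the seed jar at (319,154) and the hopper lid at (251,129). In the side view the dial is at (256,213) and the red ball at (282,170).

```bash
cat > h.py <<'E'
import numpy as np, cv2
from station import read_state, read_camera, camera_info, r
from scipy.spatial.transform import Rotation as R
def back(n,u,v,z):
    c=camera_info(n);V=np.array(c["view"]);K=np.array(c["intrinsics"])
    o=-V[:3,:3].T@V[:3,3]; d=V[:3,:3].T@np.linalg.solve(K,[u,v,1.]); return o+d*(z-o[2])/d[2]
def proj(n,p):
    c=camera_info(n);V=np.array(c["view"]);K=np.array(c["intrinsics"])
    q=K@(V[:3,:3]@np.asarray(p)+V[:3,3]); return q[:2]/q[2]
def crop(n,u,v,w,k,name):
    im=read_camera(n)[:,:,::-1]; u,v=int(u),int(v)
    cv2.imwrite(name,cv2.resize(im[v-w:v+w,u-w:u+w],None,fx=k,fy=k,interpolation=cv2.INTER_CUBIC)); return im
E
python3 - <<'E'
from h import *
a=read_camera("top")[:,:,::-1]; b=read_camera("side")[:,:,::-1]
f=lambda im,u,v,w,h,k:cv2.resize(im[v:v+h,u:u+w],None,fx=k,fy=k,interpolation=cv2.INTER_CUBIC)
A=f(a,210,120,150,120,5)[:300*2]; B=f(b,150,150,170,150,4)
cv2.imwrite("pics/c1.png",A); cv2.imwrite("pics/c2.png",B)
for n,im in(("top",a),("side",b)):
    I=im.astype(int); m=(I[:,:,2]>120)&(I[:,:,1]<70)&(I[:,:,0]<70); m=m.astype(np.uint8)
    k,l,st,ce=cv2.connectedComponentsWithStats(m)
    for i in range(1,k):
        if st[i,4]>8: print(n,ce[i],st[i,4],back(n,*ce[i],.172))
print(back("top",278,191,.122),back("side",256,215,.122))
E
```

```text
top [437.08571429 173.72857143] 70 [ 0.62174385 -0.47920194  0.172     ]
top [316.5 206. ] 22 [ 0.51267821 -0.11309391  0.172     ]
side [261.58333333  98.80555556] 36 [ 0.6248108  -0.52380738  0.172     ]
side [501.48 144.16] 25 [-0.10867972 -0.3075082   0.172     ]
side [486.42857143 140.85714286] 14 [-0.07059153 -0.32152422  0.172     ]
side [543.61538462 163.34615385] 26 [-0.19218396 -0.21968456  0.172     ]
side [554.2 162.9] 10 [-0.22129718 -0.22483118  0.172     ]
side [540.75322581 189.19032258] 620 [-0.14236603 -0.1021059   0.172     ]
side [281.09756098 168.48780488] 41 [ 0.51336411 -0.12190626  0.172     ]
side [523.         213.92857143] 14 [-0.06685755 -0.00168867  0.172     ]
side [536.79452055 305.73059361] 219 [-0.00499318  0.25902635  0.172     ]
[0.56463691 0.00513348 0.122     ] [0.56254437 0.014787   0.122     ]
```

View pics/c1.png

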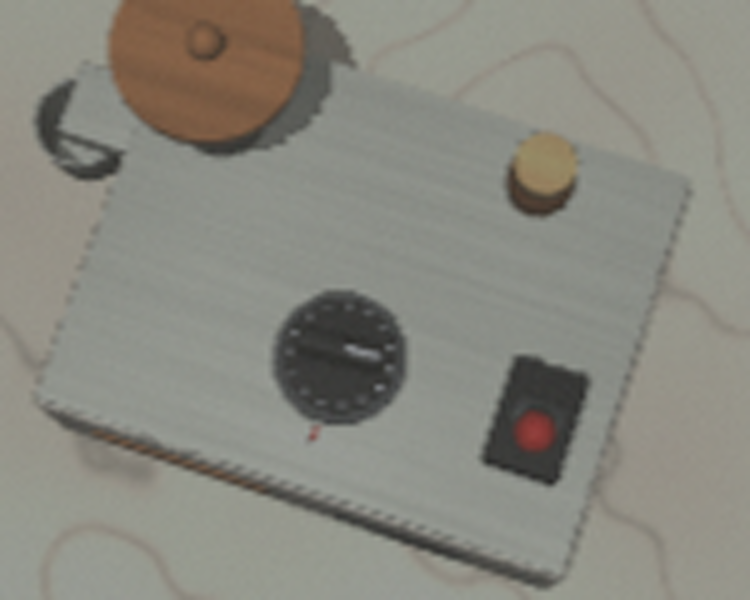

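View pics/c2.png

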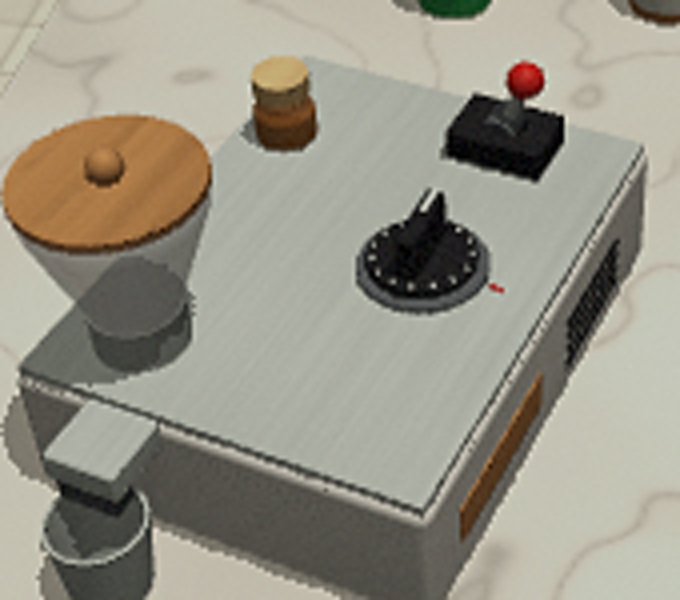

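```bash
python3 - <<'E'
from h import *
from scipy.optimize import least_squares
T=lambda u,v:(210+u/5-.4,120+v/5-.4); S=lambda u,v:(150+u/4-.4,150+v/4-.4)
obs=[("top",T(555,588),(-140,-180,110)),("top",T(690,180),(140,-180,110)),("top",T(37,398),(-140,180,110)),("top",T(340,357),(-50,0,120)),
("side",S(425,513),(-140,180,110)),("side",S(646,148),(-140,-180,110)),("side",S(22,372),(140,180,110)),("side",S(310,57),(140,-180,110)),("side",S(423,268),(-50,0,120))]
def f(p,full=False):
    q=R.from_euler('z',p[2]).as_matrix()
    return np.concatenate([proj(n,q@np.array(m)/1000+[p[0],p[1],0])-np.array(o) for n,o,m in obs])
s=least_squares(f,[.6,0,-.2]); print(s.x,np.degrees(s.x[2])); print(s.fun.reshape(-1,2).round(1))
q=R.from_euler('z',s.x[2]).as_matrix()
print("dial",q@[-.05,0,0]+[*s.x[:2],0],"sw",q@[-.05,-.13,0]+[*s.x[:2],0])
for n,a,b in(("top",T(345,348),T(380,355)),("side",S(422,212),S(436,190))):
    A,B=back(n,*a,.154),back(n,*b,.154); d=B-A; print(n,A,B,np.degrees(np.arctan2(d[1],d[0])))
st=read_state(); print(R.from_quat(st["tool_rot"]).as_matrix().round(3))
for a in ("side",): print(back(a,281.1,168.5,.171))
E
```

```text
[ 0.61134725 -0.00638401 -0.30592018] -17.52793507742748
[[ 1.1 -0.1]
 [ 1.1 -0.4]
 [-2.8  0.9]
 [-0.7  0.4]
 [ 0.6  1.6]
 [ 2.4 -1. ]
 [-3.2 -0.7]
 [-0.8 -1.3]
 [ 0.6 -2.7]]
dial [0.56366874 0.00867453 0.        ] sw [ 0.52451654 -0.1152896   0.        ]
top [0.56448429 0.00282113 0.154     ] [ 0.56067001 -0.01884433  0.154     ] -99.98481755586482
side [0.5651219  0.00406976 0.154     ] [ 0.55961712 -0.01801335  0.154     ] -103.99717371690669
[[-0.922  0.387 -0.001]
 [ 0.387  0.922 -0.001]
 [ 0.    -0.002 -1.   ]]
[ 0.51350033 -0.12322624  0.171     ]
```

Request:
{"op": "arm_command", "data": {"commands": [{"tx":-0.172,"ty":-0.133,"hand":1},{"tx":-0.172,"ty":-0.133},{"tx":-0.172,"ty":-0.133},{"tx":-0.172,"ty":-0.133},{"tx":-0.172,"ty":-0.133},{"tx":-0.172,"ty":-0.133},{"tx":-0.172,"ty":-0.133},{"tx":-0.172,"ty":-0.133},{"tx":-0.172,"ty":-0.133},{"tx":-0.172,"ty":-0.133},{"tx":-0.172,"ty":-0.133},{"tx":-0.172,"ty":-0.133}], "force": 60}}

```text
invalid input at $.commands[0]: expected keys tx, ty, tz, wx, wy, wz, hand
```

Request:
{"op": "arm_command", "data": {"commands": [{"wz":0.055},{"wz":0.055},{"wz":0.055},{"wz":0.055},{"wz":0.055},{"wz":0.055},{"wz":0.055},{"wz":0.055},{}]}}

```text
invalid input at $.commands[0]: expected keys tx, ty, tz, wx, wy, wz, hand
```

```bash
cat >> h.py <<'E'
def go(x,y,z,yaw=None):
    s=read_state(); M=R.from_quat(s["tool_rot"]).as_matrix()
    cur=np.degrees(np.arctan2(M[1,1],M[0,1]))
    d=M.T@(np.array([x,y,z])-s["position"])
    print("t",round(s["time_s"],2),"pos",s["position"].round(4),"yawY",cur.round(2),"q6",s["qpos"][5].round(3),"zaxis",M[:,2].round(3),"gap",round(s["finger_gap"],4),"F",s["wrist_force"].round(1),"T",s["wrist_torque"].round(2))
    print("tool shift frac",(d/.25).round(4), "" if yaw is None else "wz %.4f"%(-(yaw-cur)/180))
E
python3 -c "
from h import *
go(.5648,.0065,.126,-12)
im=crop('side',256,205,60,6,'pics/s2.png')"
```

```text
t 0.2 pos [0.2418 0.5758 0.2305] yawY 67.21 q6 -0.112 zaxis [-0.001 -0.001 -1.   ] gap 0.0852 F [-0.4  0.5 -0.2] T [ 0.   -0.03  0.02]
tool shift frac [-2.0731 -1.5983  0.4199] wz 0.4401
```

View pics/s2.png

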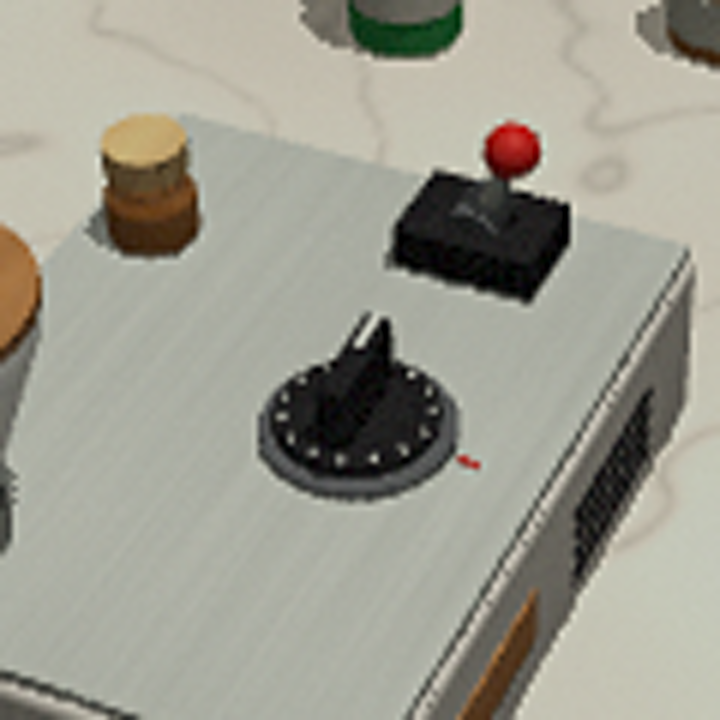

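The crop shows the dial undisturbed, its white line pointing toward the switch, centre near (256,214) full-frame. The moves were refused because every row needs all the keys.

Request:
{"op": "arm_command", "data": {"commands": [{"tx":-0.172,"ty":-0.133,"tz":0,"wx":0,"wy":0,"wz":0,"hand":1},{"tx":-0.172,"ty":-0.133,"tz":0,"wx":0,"wy":0,"wz":0,"hand":1},{"tx":-0.172,"ty":-0.133,"tz":0,"wx":0,"wy":0,"wz":0,"hand":1},{"tx":-0.172,"ty":-0.133,"tz":0,"wx":0,"wy":0,"wz":0,"hand":1},{"tx":-0.172,"ty":-0.133,"tz":0,"wx":0,"wy":0,"wz":0,"hand":1},{"tx":-0.172,"ty":-0.133,"tz":0,"wx":0,"wy":0,"wz":0,"hand":1},{"tx":-0.172,"ty":-0.133,"tz":0,"wx":0,"wy":0,"wz":0,"hand":1},{"tx":-0.172,"ty":-0.133,"tz":0,"wx":0,"wy":0,"wz":0,"hand":1},{"tx":-0.172,"ty":-0.133,"tz":0,"wx":0,"wy":0,"wz":0,"hand":1},{"tx":-0.172,"ty":-0.133,"tz":0,"wx":0,"wy":0,"wz":0,"hand":1},{"tx":-0.172,"ty":-0.133,"tz":0,"wx":0,"wy":0,"wz":0,"hand":1},{"tx":-0.172,"ty":-0.133,"tz":0,"wx":0,"wy":0,"wz":0,"hand":1}], "force": 60}}

```text
time_s: 1.75
position: [0.5639, 0.0068, 0.2314]
tool_rot: [0.198, 0.98, 0.0, 0.0]
wrist_force: [0.5, 0.1, -0.3]
finger_gap: 0.0852
grip_force: 0.0
```

Request:
{"op": "arm_command", "data": {"commands": [{"tx":0,"ty":0,"tz":0,"wx":0,"wy":0,"wz":0.055,"hand":1},{"tx":0,"ty":0,"tz":0,"wx":0,"wy":0,"wz":0.055,"hand":1},{"tx":0,"ty":0,"tz":0,"wx":0,"wy":0,"wz":0.055,"hand":1},{"tx":0,"ty":0,"tz":0,"wx":0,"wy":0,"wz":0.055,"hand":1},{"tx":0,"ty":0,"tz":0,"wx":0,"wy":0,"wz":0.055,"hand":1},{"tx":0,"ty":0,"tz":0,"wx":0,"wy":0,"wz":0.055,"hand":1},{"tx":0,"ty":0,"tz":0,"wx":0,"wy":0,"wz":0.055,"hand":1},{"tx":0,"ty":0,"tz":0,"wx":0,"wy":0,"wz":0.055,"hand":1},{"tx":0,"ty":0,"tz":0,"wx":0,"wy":0,"wz":0,"hand":1}]}}

```text
time_s: 2.88
position: [0.5631, 0.0085, 0.2312]
tool_rot: [0.776, 0.63, -0.0, -0.0]
wrist_force: [-0.0, 0.6, 0.9]
finger_gap: 0.0851
grip_force: 0.0
```

```bash
python3 -c "
from h import *
go(.5648,.0065,.126,-12)
im=crop('side',256,185,60,6,'pics/s3.png')"
```

```text
t 2.88 pos [0.5631 0.0085 0.2312] yawY -11.88 q6 0.098 zaxis [-0. -0. -1.] gap 0.0851 F [-0.   0.6  0.9] T [-0.02  0.   -0.01]
tool shift frac [-0.0063  0.0083  0.4207] wz 0.0007
```

View pics/s3.png

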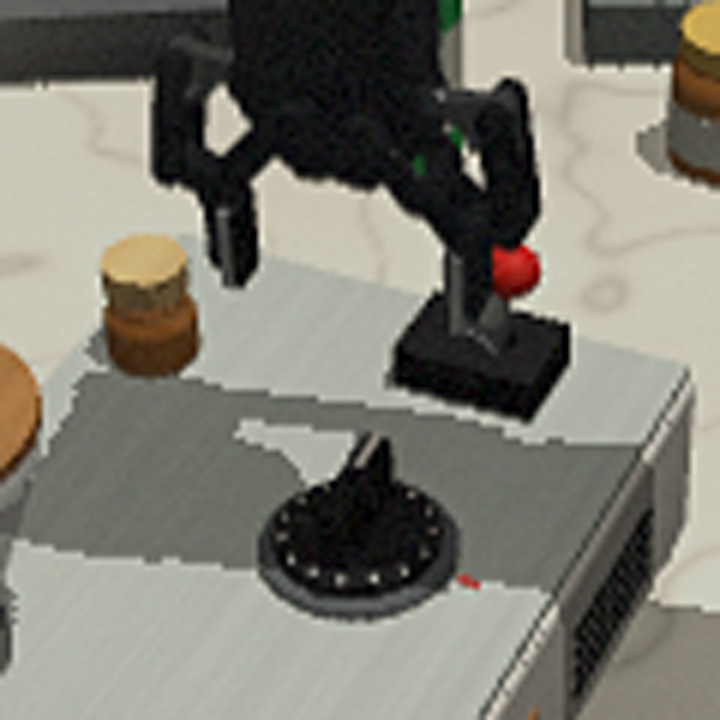

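The open fingers straddle the dial bar from above; the dial is at about (256,214) and the jar and switch are clear. Now going down and gripping.

Request:
{"op": "arm_command", "data": {"commands": [{"tx":-0.006,"ty":0.007,"tz":0.14,"wx":0,"wy":0,"wz":0,"hand":1},{"tx":0,"ty":0,"tz":0.14,"wx":0,"wy":0,"wz":0,"hand":1},{"tx":0,"ty":0,"tz":0.07,"wx":0,"wy":0,"wz":0,"hand":1},{"tx":0,"ty":0,"tz":0.064,"wx":0,"wy":0,"wz":0,"hand":1},{"tx":0,"ty":0,"tz":0,"wx":0,"wy":0,"wz":0,"hand":0},{"tx":0,"ty":0,"tz":0,"wx":0,"wy":0,"wz":0,"hand":-0.4},{"tx":0,"ty":0,"tz":0,"wx":0,"wy":0,"wz":0,"hand":-1},{"tx":0,"ty":0,"tz":0,"wx":0,"wy":0,"wz":0,"hand":-1},{"tx":0,"ty":0,"tz":0,"wx":0,"wy":0,"wz":0,"hand":-1}], "force": 60}}

```text
time_s: 4.05
position: [0.5656, 0.0065, 0.129]
tool_rot: [0.777, 0.629, 0.001, 0.001]
wrist_force: [0.8, -0.1, 3.7]
finger_gap: 0.0129
grip_force: 58.8
```

```bash
python3 -c "
from h import *
go(.5648,.0065,.126,-12)"
```

```text
t 4.05 pos [0.5656 0.0065 0.129 ] yawY -12.01 q6 0.097 zaxis [ 0.002 -0.    -1.   ] gap 0.0129 F [ 0.8 -0.1  3.7] T [-0.05  0.05 -0.18]
tool shift frac [-0.0008 -0.0031  0.012 ] wz -0.0001
```

Request:
{"op": "arm_command", "data": {"commands": [{"tx":0,"ty":0,"tz":0,"wx":0,"wy":0,"wz":0.0333,"hand":-1},{"tx":0,"ty":0,"tz":0,"wx":0,"wy":0,"wz":0.0333,"hand":-1},{"tx":0,"ty":0,"tz":0,"wx":0,"wy":0,"wz":0.0333,"hand":-1},{"tx":0,"ty":0,"tz":0,"wx":0,"wy":0,"wz":0.0333,"hand":-1},{"tx":0,"ty":0,"tz":0,"wx":0,"wy":0,"wz":0.0333,"hand":-1},{"tx":0,"ty":0,"tz":0,"wx":0,"wy":0,"wz":0.0333,"hand":-1},{"tx":0,"ty":0,"tz":0,"wx":0,"wy":0,"wz":0.0333,"hand":-1},{"tx":0,"ty":0,"tz":0,"wx":0,"wy":0,"wz":0.0333,"hand":-1},{"tx":0,"ty":0,"tz":0,"wx":0,"wy":0,"wz":0,"hand":-1}]}}

```text
time_s: 5.18
position: [0.5647, 0.007, 0.129]
tool_rot: [0.966, 0.259, 0.0, -0.0]
wrist_force: [-1.9, 0.5, 5.0]
finger_gap: 0.0129
grip_force: 58.8
```

```bash
python3 -c "
from h import *
go(.5648,.0065,.126,-60)"
```

```text
t 5.17 pos [0.5647 0.007  0.129 ] yawY -60.02 q6 0.935 zaxis [-0.     0.001 -1.   ] gap 0.0129 F [-1.9  0.5  5. ] T [ 0.16  0.43 -0.1 ]
tool shift frac [-0.0007  0.0018  0.0118] wz -0.0001
```

Request:
{"op": "arm_command", "data": {"commands": [{"tx":0,"ty":0,"tz":0,"wx":0,"wy":0,"wz":0.0333,"hand":-1},{"tx":0,"ty":0,"tz":0,"wx":0,"wy":0,"wz":0.0333,"hand":-1},{"tx":0,"ty":0,"tz":0,"wx":0,"wy":0,"wz":0.0333,"hand":-1},{"tx":0,"ty":0,"tz":0,"wx":0,"wy":0,"wz":0.0333,"hand":-1},{"tx":0,"ty":0,"tz":0,"wx":0,"wy":0,"wz":0.0333,"hand":-1},{"tx":0,"ty":0,"tz":0,"wx":0,"wy":0,"wz":0,"hand":-1}]}}

```text
time_s: 5.92
position: [0.5646, 0.0076, 0.129]
tool_rot: [1.0, 0.001, -0.0, -0.001]
wrist_force: [-2.0, 2.1, 5.8]
finger_gap: 0.0127
grip_force: 58.8
```

```bash
python3 -c "
from h import *
go(.5648,.0065,.126,-90)"
```

```text
t 5.92 pos [0.5646 0.0076 0.129 ] yawY -89.93 q6 1.457 zaxis [-0.     0.002 -1.   ] gap 0.0127 F [-2.   2.1  5.8] T [0.48 0.47 0.08]
tool shift frac [0.0009 0.0045 0.012 ] wz 0.0004
```

Request:
{"op": "arm_command", "data": {"commands": [{"tx":0,"ty":0,"tz":0,"wx":0,"wy":0,"wz":0.0333,"hand":-1},{"tx":0,"ty":0,"tz":0,"wx":0,"wy":0,"wz":0.0333,"hand":-1},{"tx":0,"ty":0,"tz":0,"wx":0,"wy":0,"wz":0,"hand":-1}]}}

```text
time_s: 6.3
position: [0.5646, 0.0079, 0.1289]
tool_rot: [0.995, -0.104, -0.0, -0.001]
wrist_force: [-1.7, 2.6, 6.0]
finger_gap: 0.0133
grip_force: 58.8
```

```bash
python3 -c "
from h import *
go(.5648,.0065,.126,-102)"
```

```text
t 6.3 pos [0.5646 0.0079 0.1289] yawY -101.95 q6 1.667 zaxis [-0.     0.002 -1.   ] gap 0.0133 F [-1.7  2.6  6. ] T [0.57 0.49 0.01]
tool shift frac [0.002  0.0053 0.0118] wz 0.0003
```

Request:
{"op": "arm_command", "data": {"commands": [{"tx":0,"ty":0,"tz":0,"wx":0,"wy":0,"wz":0.0333,"hand":-1},{"tx":0,"ty":0,"tz":0,"wx":0,"wy":0,"wz":0.0333,"hand":-1},{"tx":0,"ty":0,"tz":0,"wx":0,"wy":0,"wz":0,"hand":-1}]}}

```text
time_s: 6.68
position: [0.5652, 0.0077, 0.129]
tool_rot: [0.979, -0.204, 0.001, -0.0]
wrist_force: [-0.8, 3.6, 6.9]
finger_gap: 0.0126
grip_force: 80.0
```

```bash
python3 -c "
from h import *
go(.5648,.0065,.126,-114)"
```

```text
t 6.67 pos [0.5652 0.0077 0.129 ] yawY -113.54 q6 1.87 zaxis [ 0.001  0.001 -1.   ] gap 0.0126 F [-0.8  3.6  6.9] T [0.73 0.23 1.43]
tool shift frac [0.0003 0.005  0.0121] wz 0.0026
```

Torque of 1.4 N m at 4 clicks from the start: that is the hard stop (about yaw −108°). Now back 120° to tool yaw +12°.

Request:
{"op": "arm_command", "data": {"commands": [{"tx":0,"ty":0,"tz":0,"wx":0,"wy":0,"wz":-0.0333,"hand":-1},{"tx":0,"ty":0,"tz":0,"wx":0,"wy":0,"wz":-0.0333,"hand":-1},{"tx":0,"ty":0,"tz":0,"wx":0,"wy":0,"wz":-0.0333,"hand":-1},{"tx":0,"ty":0,"tz":0,"wx":0,"wy":0,"wz":-0.0333,"hand":-1},{"tx":0,"ty":0,"tz":0,"wx":0,"wy":0,"wz":-0.0333,"hand":-1},{"tx":0,"ty":0,"tz":0,"wx":0,"wy":0,"wz":-0.0333,"hand":-1},{"tx":0,"ty":0,"tz":0,"wx":0,"wy":0,"wz":-0.0333,"hand":-1},{"tx":0,"ty":0,"tz":0,"wx":0,"wy":0,"wz":-0.0333,"hand":-1},{"tx":0,"ty":0,"tz":0,"wx":0,"wy":0,"wz":-0.0333,"hand":-1},{"tx":0,"ty":0,"tz":0,"wx":0,"wy":0,"wz":-0.0333,"hand":-1},{"tx":0,"ty":0,"tz":0,"wx":0,"wy":0,"wz":-0.0333,"hand":-1},{"tx":0,"ty":0,"tz":0,"wx":0,"wy":0,"wz":-0.0333,"hand":-1}]}}

```text
time_s: 8.18
position: [0.5657, 0.0072, 0.129]
tool_rot: [0.913, 0.409, 0.001, -0.0]
wrist_force: [-1.0, 2.1, 4.3]
finger_gap: 0.0129
grip_force: 58.7
```

Request:
{"op": "arm_command", "data": {"commands": [{"tx":0,"ty":0,"tz":0,"wx":0,"wy":0,"wz":-0.0333,"hand":-1},{"tx":0,"ty":0,"tz":0,"wx":0,"wy":0,"wz":-0.0333,"hand":-1},{"tx":0,"ty":0,"tz":0,"wx":0,"wy":0,"wz":-0.0333,"hand":-1},{"tx":0,"ty":0,"tz":0,"wx":0,"wy":0,"wz":-0.0333,"hand":-1},{"tx":0,"ty":0,"tz":0,"wx":0,"wy":0,"wz":-0.0333,"hand":-1},{"tx":0,"ty":0,"tz":0,"wx":0,"wy":0,"wz":-0.0333,"hand":-1},{"tx":0,"ty":0,"tz":0,"wx":0,"wy":0,"wz":-0.0333,"hand":-1},{"tx":0,"ty":0,"tz":0,"wx":0,"wy":0,"wz":-0.0333,"hand":-1},{"tx":0,"ty":0,"tz":0,"wx":0,"wy":0,"wz":-0.0333,"hand":-1},{"tx":0,"ty":0,"tz":0,"wx":0,"wy":0,"wz":0,"hand":-1}]}}

```text
time_s: 9.43
position: [0.566, 0.0068, 0.1289]
tool_rot: [0.63, 0.777, 0.001, 0.001]
wrist_force: [1.4, 1.1, 3.9]
finger_gap: 0.0127
grip_force: 58.8
```

```bash
python3 -c "
from h import *
go(.5648,.0065,.126,12)"
```

```text
t 9.43 pos [0.566  0.0068 0.1289] yawY 11.91 q6 -0.321 zaxis [ 0.003  0.001 -1.   ] gap 0.0127 F [1.4 1.1 3.9] T [ 0.48 -0.24 -0.05]
tool shift frac [-0.0003 -0.0051  0.0118] wz -0.0005
```

Request:
{"op": "arm_command", "data": {"commands": [{"tx":0,"ty":0,"tz":0,"wx":0,"wy":0,"wz":0,"hand":-0.4},{"tx":0,"ty":0,"tz":0,"wx":0,"wy":0,"wz":0,"hand":-0.2},{"tx":0,"ty":0,"tz":0,"wx":0,"wy":0,"wz":0,"hand":0},{"tx":0,"ty":0,"tz":0,"wx":0,"wy":0,"wz":0,"hand":0},{"tx":0,"ty":0,"tz":-0.1,"wx":0,"wy":0,"wz":0,"hand":0},{"tx":0,"ty":0,"tz":-0.2,"wx":0,"wy":0,"wz":0,"hand":0},{"tx":0,"ty":0,"tz":-0.2,"wx":0,"wy":0,"wz":0,"hand":0},{"tx":0,"ty":0,"tz":0,"wx":0,"wy":0,"wz":0,"hand":-1},{"tx":0,"ty":0,"tz":0,"wx":0,"wy":0,"wz":0,"hand":-1},{"tx":0,"ty":0,"tz":0,"wx":0,"wy":0,"wz":0,"hand":-1}]}}

```text
time_s: 10.68
position: [0.5633, 0.0068, 0.2505]
tool_rot: [0.629, 0.777, -0.001, -0.002]
wrist_force: [-0.9, -0.2, -0.0]
finger_gap: 0.0002
grip_force: 0.0
```

```bash
python3 -c "
from h import *
im=crop('side',260,190,60,6,'pics/s4.png')
go(.5,-.12,.25,70)"
```

```text
t 10.72 pos [0.5633 0.0068 0.2505] yawY 11.98 q6 -0.322 zaxis [-0.004  0.    -1.   ] gap -0.0 F [ 0.3 -0.3  0.2] T [ 0.   -0.03  0.01]
tool shift frac [-0.4435 -0.3531  0.0029] wz -0.3223
```

View pics/s4.png

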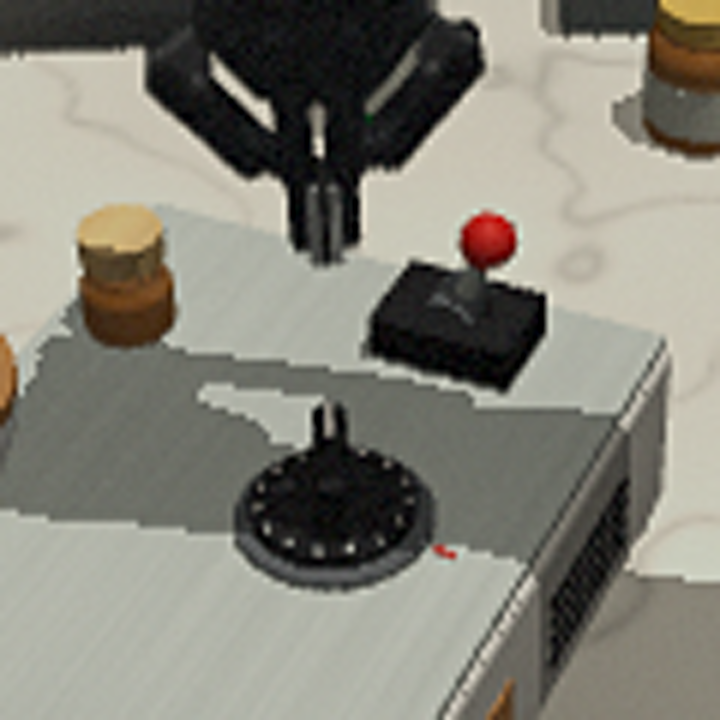

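The dial now shows its white line at about (255,199), one click anticlockwise of where it started and at rest. That matches 4 clicks to the stop and 5 back. The ball is at (281,170), still leaning to the front. Next the switch: closed fingers in front of the ball.

Request:
{"op": "arm_command", "data": {"commands": [{"tx":-0.0765,"ty":-0.1275,"tz":0,"wx":0,"wy":0,"wz":0,"hand":-1},{"tx":-0.0765,"ty":-0.1275,"tz":0,"wx":0,"wy":0,"wz":0,"hand":-1},{"tx":-0.0765,"ty":-0.1275,"tz":0,"wx":0,"wy":0,"wz":0,"hand":-1},{"tx":-0.0765,"ty":-0.1275,"tz":0,"wx":0,"wy":0,"wz":0,"hand":-1},{"tx":0,"ty":0,"tz":0,"wx":0,"wy":0,"wz":-0.056,"hand":-1},{"tx":0,"ty":0,"tz":0,"wx":0,"wy":0,"wz":-0.056,"hand":-1},{"tx":0,"ty":0,"tz":0,"wx":0,"wy":0,"wz":-0.056,"hand":-1},{"tx":0,"ty":0,"tz":0,"wx":0,"wy":0,"wz":-0.056,"hand":-1},{"tx":0,"ty":0,"tz":0,"wx":0,"wy":0,"wz":-0.056,"hand":-1},{"tx":0,"ty":0,"tz":0,"wx":0,"wy":0,"wz":-0.056,"hand":-1},{"tx":0,"ty":0,"tz":0,"wx":0,"wy":0,"wz":0,"hand":-1},{"tx":0,"ty":0,"tz":0,"wx":0,"wy":0,"wz":0,"hand":-1}]}}

```text
time_s: 12.22
position: [0.4554, -0.0945, 0.252]
tool_rot: [0.154, 0.988, 0.0, -0.001]
wrist_force: [0.5, 1.0, 0.2]
finger_gap: -0.0007
grip_force: 0.0
```

```bash
python3 -c "
from h import *
go(.4545,-.0945,.158,72.5)"
```

```text
t 12.22 pos [ 0.4554 -0.0945  0.252 ] yawY 72.32 q6 -1.618 zaxis [-0.001  0.001 -1.   ] gap -0.0007 F [0.5 1.  0.2] T [-0.    0.   -0.03]
tool shift frac [ 0.003  -0.0011  0.3761] wz -0.0010
```

Request:
{"op": "arm_command", "data": {"commands": [{"tx":0,"ty":0,"tz":0.124,"wx":0,"wy":0,"wz":0,"hand":-1},{"tx":0,"ty":0,"tz":0.124,"wx":0,"wy":0,"wz":0,"hand":-1},{"tx":0,"ty":0,"tz":0.124,"wx":0,"wy":0,"wz":0,"hand":-1},{"tx":0,"ty":0,"tz":0,"wx":0,"wy":0,"wz":0,"hand":-1},{"tx":-0.04,"ty":0,"tz":0,"wx":0,"wy":0,"wz":0,"hand":-1},{"tx":-0.04,"ty":0,"tz":0,"wx":0,"wy":0,"wz":0,"hand":-1},{"tx":-0.04,"ty":0,"tz":0,"wx":0,"wy":0,"wz":0,"hand":-1},{"tx":-0.04,"ty":0,"tz":0,"wx":0,"wy":0,"wz":0,"hand":-1},{"tx":-0.04,"ty":0,"tz":0,"wx":0,"wy":0,"wz":0,"hand":-1},{"tx":-0.04,"ty":0,"tz":0,"wx":0,"wy":0,"wz":0,"hand":-1},{"tx":0,"ty":0,"tz":0,"wx":0,"wy":0,"wz":0,"hand":-1}]}}

```text
time_s: 13.6
position: [0.5141, -0.1132, 0.1598]
tool_rot: [0.152, 0.988, -0.0, 0.001]
wrist_force: [-0.2, -0.2, -0.4]
finger_gap: -0.0001
grip_force: 0.0
```

```bash
python3 -c "
from h import *
go(.526,-.117,.158,72.5)
im=crop('side',280,180,50,7,'pics/s5.png')"
```

```text
t 13.6 pos [ 0.5141 -0.1132  0.1598] yawY 72.46 q6 -1.615 zaxis [ 0.001 -0.001 -1.   ] gap -0.0001 F [-0.2 -0.2 -0.4] T [0.04 0.04 0.03]
tool shift frac [-0.0499 -0.0002  0.0073] wz -0.0002
```

View pics/s5.png

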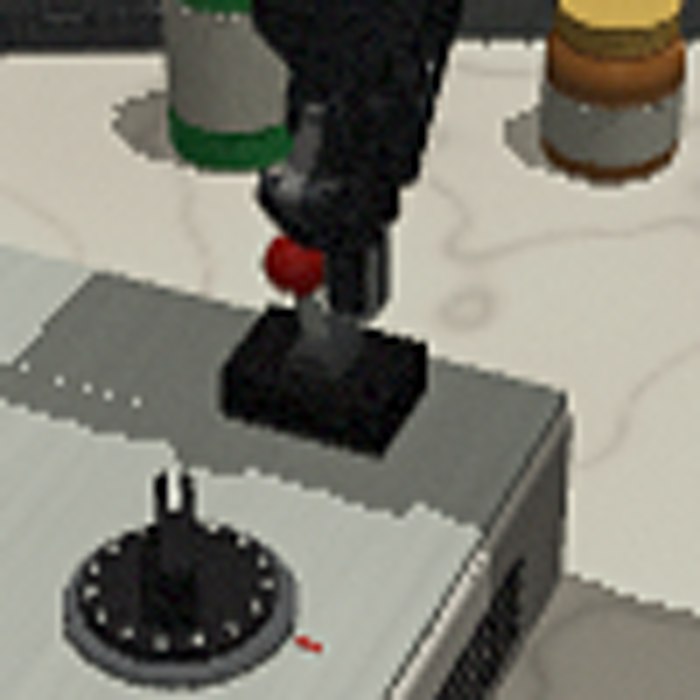

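The fingers, at about (280,170), are pushing the red ball, now at (272,168), so it is already past upright. I'll carry on gently to the end stop.

Request:
{"op": "arm_command", "data": {"commands": [{"tx":-0.012,"ty":0,"tz":0,"wx":0,"wy":0,"wz":0,"hand":-1},{"tx":-0.012,"ty":0,"tz":0,"wx":0,"wy":0,"wz":0,"hand":-1},{"tx":-0.012,"ty":0,"tz":0,"wx":0,"wy":0,"wz":0,"hand":-1},{"tx":-0.012,"ty":0,"tz":0,"wx":0,"wy":0,"wz":0,"hand":-1},{"tx":0,"ty":0,"tz":0,"wx":0,"wy":0,"wz":0,"hand":-1}]}}

```text
time_s: 14.28
position: [0.5245, -0.1164, 0.1596]
tool_rot: [0.152, 0.988, -0.0, -0.0]
wrist_force: [-1.2, 0.1, -1.1]
finger_gap: 0.0001
grip_force: 0.6
```

Request:
{"op": "arm_command", "data": {"commands": [{"tx":-0.008,"ty":0,"tz":0,"wx":0,"wy":0,"wz":0,"hand":-1},{"tx":0,"ty":0,"tz":0,"wx":0,"wy":0,"wz":0,"hand":-1}]}}

```text
time_s: 14.52
position: [0.5251, -0.1166, 0.1594]
tool_rot: [0.152, 0.988, 0.0, -0.002]
wrist_force: [-6.2, 1.4, 0.6]
finger_gap: 0.0004
grip_force: 2.5
```

Request:
{"op": "arm_command", "data": {"commands": [{"tx":-0.008,"ty":0,"tz":0,"wx":0,"wy":0,"wz":0,"hand":-1},{"tx":0,"ty":0,"tz":0,"wx":0,"wy":0,"wz":0,"hand":-1}]}}

```text
time_s: 14.78
position: [0.5252, -0.1166, 0.1594]
tool_rot: [0.152, 0.988, 0.001, -0.004]
wrist_force: [-10.0, 2.5, 5.1]
finger_gap: -0.0001
grip_force: 5.0
```

The lever is hard at its end: 10 N with no further motion, at the predicted spot. Backing off and lifting clear.

Request:
{"op": "arm_command", "data": {"commands": [{"tx":0.06,"ty":0,"tz":0,"wx":0,"wy":0,"wz":0,"hand":-1},{"tx":0.12,"ty":0,"tz":0,"wx":0,"wy":0,"wz":0,"hand":-1},{"tx":0.12,"ty":0,"tz":0,"wx":0,"wy":0,"wz":0,"hand":-1},{"tx":0,"ty":0,"tz":-0.2,"wx":0,"wy":0,"wz":0,"hand":-1},{"tx":0,"ty":0,"tz":-0.2,"wx":0,"wy":0,"wz":0,"hand":-1},{"tx":0,"ty":0,"tz":0,"wx":0,"wy":0,"wz":0,"hand":-1},{"tx":0,"ty":0,"tz":0,"wx":0,"wy":0,"wz":0,"hand":-1}]}}

```text
time_s: 15.65
position: [0.4571, -0.0951, 0.2602]
tool_rot: [0.152, 0.988, -0.0, 0.001]
wrist_force: [-1.0, -0.7, -0.4]
finger_gap: -0.0002
grip_force: 0.0
```

```bash
python3 -c "
from h import *
im=crop('side',255,190,60,6,'pics/s6.png')
for a in (0,.4,.5):
    s=.045*np.sin(a); print(a,proj('side',[.526+.954*s,-.117-.301*s,.132+.045*np.cos(a)]))
I=im.astype(int); m=((I[:,:,2]>110)&(I[:,:,1]<60)&(I[:,:,0]<60))[150:195,240:310]; y,x=np.nonzero(m); print(x.mean()+240,y.mean()+150,m.sum())
# dial line prediction for bar white end at yaw -78
for yaw in (-102,-78,-54): print(yaw,proj('side',[.565+.024*np.cos(np.radians(yaw)),.007+.024*np.sin(np.radians(yaw)),.154]))
go(.4,-.1,.25)"
```

```text
0 [276.20870427 167.75122413]
0.4 [270.29303992 167.30367006]
0.5 [268.94675689 167.54376132]
268.0 165.2 15
-102 [258.35609627 197.47709214]
-78 [254.46640805 197.20929354]
-54 [250.65669216 197.98914088]
t 15.7 pos [ 0.4564 -0.0948  0.259 ] yawY 72.46 q6 -1.62 zaxis [-0.  0. -1.] gap 0.0001 F [-0.4 -0.  -0.6] T [-0.02 -0.06 -0.04]
tool shift frac [ 0.2086 -0.0879  0.0361]
```

View pics/s6.png

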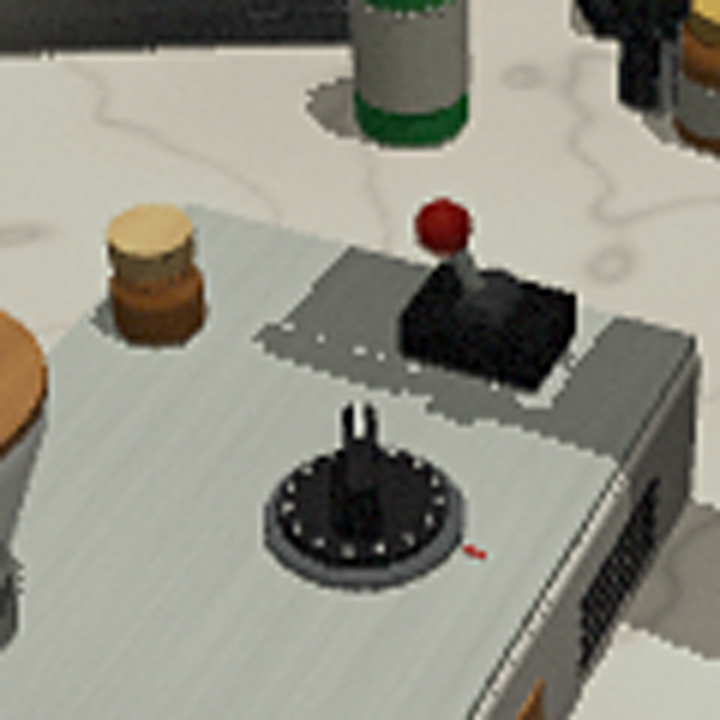

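The ball is at (268.8,167.8), matching the fully-on prediction of (268.9,167.5). The dial line end is at (254.5,199), matching the five-click direction. The jar has not moved, and the gripper is clear.

```bash
python3 -c "
from station import workorder; print(workorder.job_done())"
```

```text
the job is handed in; nothing more can be done
None
```

I turned the dial clockwise to its hard stop, which took four clicks, then back anticlockwise five clicks and left it resting there. I then pushed the switch fully on to its end, touched nothing else, and handed the job in at about 16 s; no verdict came back.

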